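# Wind the solenoid test slide home with its removable crank

### The job

Push the loose crank fully down onto the upright square shaft of the solenoid test slide, let go of it, then take it by its red knob and wind it clockwise (seen from above), turn after turn, until the carriage with the solenoid is home against the grey end block. Move the carriage only with the crank, leave the crank seated on the shaft, and leave the green cap, the screw tin and the brass bush where they are.

Things in the scene. Friction and masses are not known exactly. Their poses are not given: they have to be found in the camera images.
- crank: loose crank, dark steel, 0.3 kg, lying socket down, knob up. Origin: centre of the hub's underside; z up, arm along +x. Hub 28 x 28 mm, 25 mm tall, with a square socket from below (18 mm across, 25 mm deep, sides parallel to x and y). Arm 16 mm wide, z = 25 to 33 mm, ends at x = 83 mm; knob axis at x = 72 mm
- grip_block (a point): centre of the top of the crank's bright steel grip block, 59 mm above the hub's underside, axes as crank. The block is 26 mm along x, 20 mm along y and 26 mm tall, straight above the hub and socket: hold it across y to fit the crank
- crank_knob: red knob of the crank, upright cylinder of 22 mm diameter; it spins freely on its pin, so it can be held without turning the hand while winding. Origin: centre of its underside, on its axis, at (72, 0, 35.5) mm in the crank's frame; it reaches 41 mm upward. Its own turning angle means nothing
- slide_bed: solenoid test slide, fixed to the bench: blue drive box (60 x 64 mm, 59 mm tall) round the upright shaft, and a dark steel bed (76 mm wide, from 47 mm before to 215 mm beyond the shaft) with a grey end block 58 mm tall. Origin on the bench under the shaft's axis; +x from shaft to end block, z up. The solenoid on its carriage is 71 mm high at most
- shaft_seat (a point): where the crank's underside rests when fully down: on the shaft's axis, 63 mm above the bench, axes as slide_bed. From here up the shaft is a 16 mm square, 18 mm long, then a round nose. The shaft turns stiffly (about 0.12 to 0.2 N m)
- shaft_tip (a point): top of the shaft's round nose (15.8 mm diameter, tapered at the top, 5 mm long), 23 mm above shaft_seat. The square below it stands at an unknown angle about the vertical, new each time: out of line, the crank stops on it, 18 mm above the seat; within about 5 degrees of one of the four matching angles it drops fully. Press lightly and turn; wriggle it if it binds
- carriage (a joint): travel of the aluminium carriage with the solenoid, m: 0 near the drive box, 0.050 home against the end block, where the crank comes to a hard stop. A clockwise turn of the crank, seen from above, moves it 20 mm toward the end block. It starts between 0 and 0.010, so 2 to 2.5 turns are needed; it stays where it is left
- carriage_nose (a point): middle of the carriage's front edge, 21 mm above the bench; it meets the end block about 170 mm from the shaft along the bed
- lead_cap_green: green lead cap, 23 mm diameter, 33 mm tall, standing loose; origin under its centre. A bystander
- screw_tin: shallow round tin, 65 mm diameter, 28 mm tall, loose; origin under its centre. A bystander
- bush_brass: brass bush, 22 mm diameter, 33 mm tall, standing loose; origin under its centre. A bystander

How it is judged:
By the outcome, as a careful person would: the job done as asked, in the order asked, and still so for the second after the job is handed in, with the robot touching nothing.
It also fails if it takes over 69 s, if anything falls off the work surface, if the arm or the gripper's body presses on something with over 40 N, if the wrist force passes 120 N, or if a joint passes its speed limit or range.

### The arm

A 6-joint arm with a two-finger parallel gripper is mounted at the origin on a cart in front of the work surface, level with it; the furniture and walls round the work are solid. World frame = base frame: x ahead of the robot, y to its left, z up, the work surface at z = 0. Lengths are in m, angles in rad, forces in N, time in s.
With the tool pointing down it reaches from about 0.3 to 0.85 m from the base axis. Payload 4.2 kg.
Tool frame: the origin (TCP) lies on the centre line of the jaws, within the pads' length; the fingertips stand 17 mm ahead of it and the grasp point (between the pads) lies 2 mm behind it; z points along the fingers, y is the line along which they close (so a half turn about z gives the same grasp; the last joint's range is limited). The gripper opens to 91 mm and grips with 3 to 60 N. Pads are 32 mm wide; open, the fingers measure 118 mm over their backs; the gripper's body (76 mm by 178 mm) begins 60 mm behind the grasp point.
Start: joints at [-1.247, 0.32, 1.565, -0, 1.257, -0.02], TCP at [0.194, -0.541, 0.231] pointing down, gripper open.
Joint ranges: [-3.11, 3.11], [-0.84, 2.01], [0.21, 2.61], [-1.34, 4.49], [0.05, 2.63], [-2.56, 2.56]. Speed limits (rad/s): [2.57, 2.57, 3.14, 3.14, 3.14, 3.14].

### API

Orientations are given as a unit quaternion [w, x, y, z].
In Python, from plant import ctrl gives the robot as it stands.
- The arm moves only by the tool servo_tool, never from a script. Its argument "deltas" is a list of rows, each an object with "travel": the shift along the tool's x, y, z each as a share of 100 mm, from -1 to 1, a list of three; "turn": the turn, a rotation vector about the tool's x, y, z each as a share of 0.5 rad, from -1 to 1, a list of three. A call has 1 to 5 rows; each row is the pose to reach, as a shift and turn from the pose commanded when the call began, along the tool's axes at that moment; what a row does not reach only later rows make up. A row lasts 1/12 s, in which the tool goes at most 41.7 mm and 7.16 degrees, less where a joint would pass 70% of its speed; a pose out of reach is approached as far as the arm can. A call with a number of a shift or a turn outside -1 to 1 is refused whole. A call with a gripper value outside its range is refused whole. "jaw" is the closure, from -1 (fully open) to 1 (shut), so that 0 is half open, set as the call begins (left out, the last holds). The fingers move at their own pace and stop on an object; "squeeze" is the grip in N (left out, the last holds). Time passes only in rows, so rows that repeat a pose let the fingers close. It gives the time, the measured TCP pose, the force, the opening and the grip force at its end, in the units of the state.
- ctrl.get_state(): the state, without advancing time (a new reading comes with each control period).
- ctrl.read_camera(name): name is "scene" or "side" or "wrist"; returns (picture, depth): 384x512x3 uint8, red, green, blue; 384x512 float32, m along the optical axis (not along the pixel's ray), 0 where there is no reading.
- ctrl.camera_model(name): a dict with "mtx" (3x3 intrinsics, pixels), "k1" (the pictures are not rectified: a ray, as slopes to the right and down, at radius r is drawn at 1 + k1 r^2 times it, then the intrinsics apply), "camera_from_world" (4x4, takes a point from world to camera coordinates). Camera axes: x right, y up, looking along -z (the intrinsics and any distortion apply to the point x, -y, -z); pixel columns grow to the right and rows downward; lengths in m; the calibration is good to about 2 mm. A picture is of the moment at which its call begins: read the wrist's pose just before it. camera_model takes no time and is no camera call; for the wrist camera it gives the pose at the moment of the call.
- ctrl.sign_off(): hands the job in; it is judged then, once.
The state is a dict: "time": time; "joints": joint angles; "qd": joint speeds; "joint_torque": joint torques, N m; "tool_pos": TCP position; "tcp_rot": TCP orientation; "ft_force": force on the tool from outside, world axes, zero at the start; "torque": the same for the moment, N m; "finger_gap": finger opening in m; "finger_force": force on a finger pad.
Only numpy, scipy, OpenCV 4.12 (cv2) and the standard library are available. Lean on these libraries where they do the work, as an engineer would, in place of code of your own. Each camera call takes 0.05 s, during which the arm holds its last target. There are 200 camera calls.

## Working session

There is one attempt and no reset: what is moved stays moved. The work goes in short steps, Python scripts to look and compute and a tool call to move; the robot and the scene stay as the last step left them, time stands still between calls to the robot, and variables do not carry over. Pictures are saved under pics/ and viewed, at most 12 in all, crops included, and the job is handed in when it is done.

Besides the shell and the picture viewer there is one more tool, called after "Call:" as name(argument=value, ...), one argument or row to a line, values as JSON. servo_tool: Moves the arm, as the interface text tells. Its arguments: {"type":"object","properties":{"deltas":{"type":"array"},"jaw":{"type":"number"},"squeeze":{"type":"number"}},"required":["deltas"]}

```bash
mkdir -p pics; ls
cat > h.py <<'E'
import numpy as np, cv2
from plant import ctrl
from scipy.spatial.transform import Rotation as R
def snap(n,fn):
    M=ctrl.camera_model(n); p,d=ctrl.read_camera(n)
    cv2.imwrite('pics/%s.png'%fn,p[:,:,::-1]); np.savez('pics/%s.npz'%fn,d=d,p=p,mtx=M['mtx'],k1=M['k1'],T=M['camera_from_world'])
def ray(fn,u,v):
    z=np.load('pics/%s.npz'%fn); K=z['mtx'];k=float(z['k1'])
    a=np.array([(u-K[0,2])/K[0,0],(v-K[1,2])/K[1,1]]); b=a.copy()
    for _ in range(20): b=a/(1+k*(b@b))
    Ti=np.linalg.inv(z['T']); return Ti[:3,3],Ti[:3,:3]@np.array([b[0],-b[1],-1]),z['d']
def pix(fn,u,v,h=None):
    o,r,d=ray(fn,u,v)
    s=(h-o[2])/r[2] if h is not None else d[int(round(v)),int(round(u))]
    return np.round(o+r*s,4)
def proj(fn,P):
    z=np.load('pics/%s.npz'%fn); K=z['mtx']
    c=z['T'][:3,:3]@np.array(P)+z['T'][:3,3]; a=np.array([c[0],-c[1]])/-c[2]
    a=a*(1+float(z['k1'])*(a@a)); return K[0,0]*a[0]+K[0,2],K[1,1]*a[1]+K[1,2]
def st():
    s=ctrl.get_state(); print({k:np.round(v,4).tolist() for k,v in s.items()})
E
python3 -c "
from h import *
snap('scene','s0');snap('side','d0');snap('wrist','w0')
a=[cv2.imread('pics/%s.png'%f) for f in('s0','d0')]
cv2.imwrite('pics/a.png',cv2.resize(np.hstack(a),(800,300)))
st()"
```

```text
pics
{'time': 0.15, 'joints': [-1.247, 0.3201, 1.5653, 0.0, 1.2574, -0.02], 'qd': [0.0004, -0.0017, -0.0039, -0.0001, 0.0003, -0.0014], 'joint_torque': [-0.001, -41.2776, -23.215, 0.0727, 0.0434, -0.0001], 'tool_pos': [0.1937, -0.541, 0.2303], 'tcp_rot': [-0.0006, 0.9853, 0.171, -0.0001], 'ft_force': [0.0365, -0.4559, 0.0618], 'torque': [-0.0059, -0.0024, -0.0335], 'finger_force': 0.0, 'finger_gap': 0.0913}
```

View pics/s0.png

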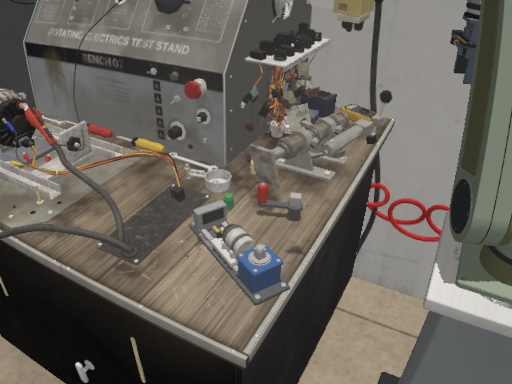

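View pics/d0.png

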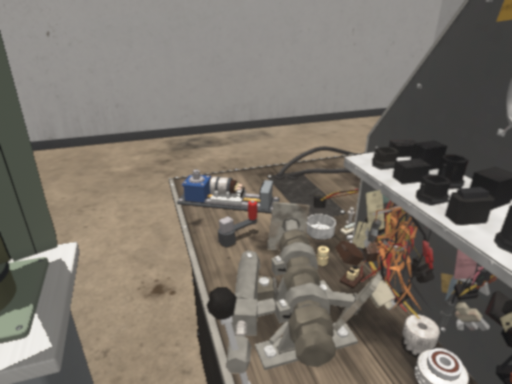

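The scene view shows the blue drive box and shaft at about (260,252), the end block at (210,215), the crank's grip block at (295,200) and its red knob at (263,187). The cap is at (228,200) and the tin at (217,180). The brass bush shows only in the side view, near (323,255).

```bash
python3 -c "
from h import *
for n,u,v,h in [('shafttip',260,249,.086),('blocktop',295,197,.059),('knobtop',263,185,.0765),('endtop',210,209,.058),('cap',229,196,.033),('tin',217,175,.028)]:
    print(n,pix('s0',u,v),pix('s0',u,v,h))
print('bush',pix('d0',323,247,.033),pix('d0',323,250))
z=np.load('pics/s0.npz');p=z['p'];cv2.imwrite('pics/c0.png',cv2.resize(p[160:310,170:320,::-1],(600,600),interpolation=cv2.INTER_CUBIC))
"
```

```text
shafttip [0.4385 0.2738 0.0861] [0.4386 0.2737 0.086 ]
blocktop [0.4631 0.0594 0.0593] [0.4632 0.059  0.059 ]
knobtop [0.5313 0.0783 0.0785] [0.5327 0.0754 0.0765]
endtop [0.5978 0.186  0.0588] [0.5983 0.1852 0.058 ]
cap [0.6062 0.0957 0.0349] [0.6076 0.0933 0.033 ]
tin [6.98e-01 2.00e-04 1.16e-02] [0.6834 0.0229 0.028 ]
bush [ 0.6346 -0.0702  0.033 ] [ 0.6347 -0.0712  0.0264]
```

View pics/c0.png

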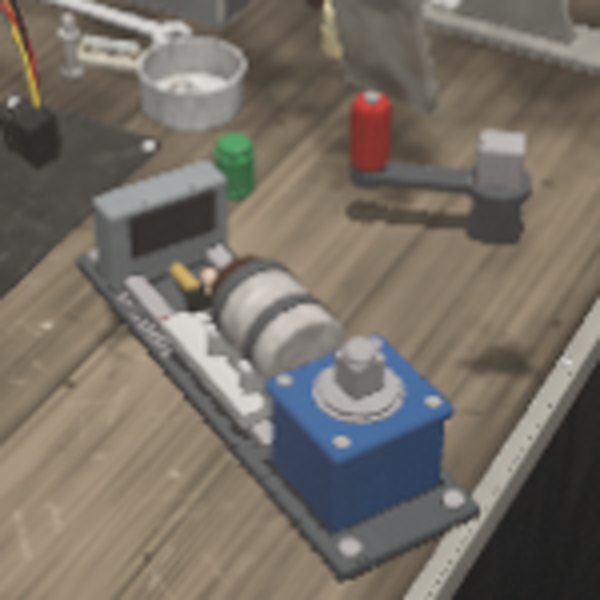

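```bash
cat >> h.py <<'E'
def yawR(y): # tool down, tool x at yaw (deg)
    return R.from_euler('z',y,degrees=True)*R.from_euler('x',180,degrees=True)
def plan(wps,start=None):
    """wps: (x,y,z,yawdeg); prints travel & turn full-step numbers per call"""
    s=ctrl.get_state(); p=np.array(s['tool_pos']); q=s['tcp_rot']; r=R.from_quat([q[1],q[2],q[3],q[0]])
    if start is not None: p=np.array(start[:3]); r=yawR(start[3])
    for w in wps:
        t=np.round(r.inv().apply(np.array(w[:3])-p)/.1,3); g=yawR(w[3])
        u=np.round((r.inv()*g).as_rotvec()/.5,3); print(w,'travel',t.tolist(),'turn',u.tolist())
        p=np.array(w[:3]); r=g
E
python3 -c "
from h import *
M=ctrl.camera_model('wrist');T=np.linalg.inv(M['camera_from_world']);s=ctrl.get_state();q=s['tcp_rot'];r=R.from_quat([q[1],q[2],q[3],q[0]])
print('cam in tool',r.inv().apply(T[:3,3]-s['tool_pos']),'view',r.inv().apply(-T[:3,2]),'up',r.inv().apply(T[:3,1]),M['mtx'][0,0])
a=np.array([.194,-.541,.231,19.7]);b=np.array([.42,.2,.23,193.])
plan([tuple(np.round(a+(b-a)*i/8,3)) for i in range(1,9)])
"
```

```text
cam in tool [ 0.07256982 -0.00021789 -0.15373133] view [-2.50944563e-01 -5.16360319e-04  9.68001322e-01] up [9.68001044e-01 7.92404645e-04 2.50944914e-01] 288.6899757479759
(np.float64(0.222), np.float64(-0.448), np.float64(0.231), np.float64(41.362)) travel [0.58, -0.78, -0.006] turn [-0.003, -0.001, -0.756]
(np.float64(0.25), np.float64(-0.356), np.float64(0.231), np.float64(63.025)) travel [0.818, -0.505, -0.0] turn [-0.0, 0.0, -0.756]
(np.float64(0.279), np.float64(-0.263), np.float64(0.231), np.float64(84.688)) travel [0.96, -0.163, -0.0] turn [0.0, 0.0, -0.756]
(np.float64(0.307), np.float64(-0.17), np.float64(0.23), np.float64(106.35)) travel [0.952, 0.193, 0.01] turn [0.0, 0.0, -0.756]
(np.float64(0.335), np.float64(-0.078), np.float64(0.23), np.float64(128.012)) travel [0.804, 0.528, 0.0] turn [-0.0, 0.0, -0.756]
(np.float64(0.364), np.float64(0.015), np.float64(0.23), np.float64(149.675)) travel [0.554, 0.801, 0.0] turn [-0.0, 0.0, -0.756]
(np.float64(0.392), np.float64(0.107), np.float64(0.23), np.float64(171.338)) travel [0.223, 0.935, 0.0] turn [0.0, 0.0, -0.756]
(np.float64(0.42), np.float64(0.2), np.float64(0.23), np.float64(193.0)) travel [-0.137, 0.962, 0.0] turn [0.0, 0.0, -0.756]
```

Call:
servo_tool(
  deltas=[
    {"travel": [0.15, -0.2, 0], "turn": [0, 0, -0.19]},
    {"travel": [0.29, -0.39, 0], "turn": [0, 0, -0.38]},
    {"travel": [0.44, -0.59, 0], "turn": [0, 0, -0.57]},
    {"travel": [0.58, -0.78, 0], "turn": [0, 0, -0.756]},
  ],
  jaw=-1,
)

```text
time: 0.48
tool_pos: [0.2222, -0.4471, 0.2305]
tcp_rot: [-0.0, 0.935, 0.355, 0.0]
ft_force: [0.1, 1.2, 0.2]
finger_gap: 0.091
finger_force: 0.0
```

Call:
servo_tool(
  deltas=[
    {"travel": [0.2, -0.13, 0], "turn": [0, 0, -0.19]},
    {"travel": [0.41, -0.25, 0], "turn": [0, 0, -0.38]},
    {"travel": [0.61, -0.38, 0], "turn": [0, 0, -0.57]},
    {"travel": [0.82, -0.505, 0], "turn": [0, 0, -0.756]},
  ],
)

```text
time: 0.82
tool_pos: [0.2503, -0.355, 0.2307]
tcp_rot: [-0.0, 0.851, 0.524, -0.0]
ft_force: [-0.0, 0.0, 0.7]
finger_gap: 0.0909
finger_force: 0.0
```

Call:
servo_tool(
  deltas=[
    {"travel": [0.24, -0.04, 0], "turn": [0, 0, -0.19]},
    {"travel": [0.48, -0.08, 0], "turn": [0, 0, -0.38]},
    {"travel": [0.72, -0.12, 0], "turn": [0, 0, -0.57]},
    {"travel": [0.96, -0.163, 0], "turn": [0, 0, -0.756]},
  ],
)

```text
time: 1.15
tool_pos: [0.2794, -0.2621, 0.2308]
tcp_rot: [-0.0, 0.738, 0.675, 0.0]
ft_force: [0.4, -0.5, 0.3]
finger_gap: 0.0909
finger_force: 0.0
```

Call:
servo_tool(
  deltas=[
    {"travel": [0.24, 0.05, 0], "turn": [0, 0, -0.19]},
    {"travel": [0.48, 0.1, 0], "turn": [0, 0, -0.38]},
    {"travel": [0.71, 0.145, 0], "turn": [0, 0, -0.57]},
    {"travel": [0.952, 0.193, 0], "turn": [0, 0, -0.756]},
  ],
)

```text
time: 1.48
tool_pos: [0.3073, -0.1692, 0.2308]
tcp_rot: [0.0, 0.598, 0.802, -0.0]
ft_force: [0.2, -0.4, -0.5]
finger_gap: 0.0913
finger_force: 0.0
```

Call:
servo_tool(
  deltas=[
    {"travel": [0.2, 0.13, 0], "turn": [0, 0, -0.19]},
    {"travel": [0.4, 0.26, 0], "turn": [0, 0, -0.38]},
    {"travel": [0.6, 0.4, 0], "turn": [0, 0, -0.57]},
    {"travel": [0.804, 0.528, 0], "turn": [0, 0, -0.756]},
  ],
)

```text
time: 1.82
tool_pos: [0.3355, -0.0772, 0.2309]
tcp_rot: [0.0, 0.436, 0.9, -0.0]
ft_force: [0.9, 0.0, 0.1]
finger_gap: 0.0914
finger_force: 0.0
```

Call:
servo_tool(
  deltas=[
    {"travel": [0.14, 0.2, 0], "turn": [0, 0, -0.19]},
    {"travel": [0.28, 0.4, 0], "turn": [0, 0, -0.38]},
    {"travel": [0.42, 0.6, 0], "turn": [0, 0, -0.57]},
    {"travel": [0.554, 0.801, 0], "turn": [0, 0, -0.756]},
  ],
)

```text
time: 2.15
tool_pos: [0.3644, 0.0159, 0.2309]
tcp_rot: [-0.0, 0.259, 0.966, -0.0]
ft_force: [0.3, 0.4, -0.8]
finger_gap: 0.0913
finger_force: 0.0
```

Call:
servo_tool(
  deltas=[
    {"travel": [0.055, 0.234, 0], "turn": [0, 0, -0.19]},
    {"travel": [0.11, 0.468, 0], "turn": [0, 0, -0.38]},
    {"travel": [0.167, 0.7, 0], "turn": [0, 0, -0.57]},
    {"travel": [0.223, 0.935, 0], "turn": [0, 0, -0.756]},
  ],
)

```text
time: 2.48
tool_pos: [0.3924, 0.1078, 0.2308]
tcp_rot: [-0.0, 0.073, 0.997, -0.0]
ft_force: [0.5, -0.4, -0.2]
finger_gap: 0.0909
finger_force: 0.0
```

Call:
servo_tool(
  deltas=[
    {"travel": [-0.034, 0.24, 0], "turn": [0, 0, -0.19]},
    {"travel": [-0.068, 0.48, 0], "turn": [0, 0, -0.38]},
    {"travel": [-0.1, 0.72, 0], "turn": [0, 0, -0.57]},
    {"travel": [-0.137, 0.962, 0], "turn": [0, 0, -0.756]},
    {"travel": [-0.137, 0.962, 0], "turn": [0, 0, -0.756]},
  ],
)

```text
time: 2.9
tool_pos: [0.4219, 0.203, 0.2306]
tcp_rot: [0.001, -0.116, 0.993, 0.001]
ft_force: [0.6, -0.1, -0.3]
finger_gap: 0.0913
finger_force: 0.0
```

```bash
python3 -c "
from h import *
snap('wrist','w1');st()
z=np.load('pics/w1.npz')
cv2.imwrite('pics/w1b.png',cv2.resize(z['p'][:,:,::-1],(800,600),interpolation=cv2.INTER_CUBIC))"
```

```text
{'time': 2.95, 'joints': [0.4209, 0.149, 1.7976, 0.0, 1.1957, -1.3783], 'qd': [-0.0349, -0.0241, 0.0382, -0.0183, 0.0188, 0.0152], 'joint_torque': [0.8428, -30.3571, -23.2631, 0.1307, -0.0981, -0.1076], 'tool_pos': [0.4209, 0.201, 0.2304], 'tcp_rot': [-0.0003, -0.114, 0.9935, -0.0001], 'ft_force': [-0.049, -0.0263, 0.3018], 'torque': [0.0573, -0.0522, -0.0051], 'finger_force': 0.0, 'finger_gap': 0.0913}
```

View pics/w1b.png

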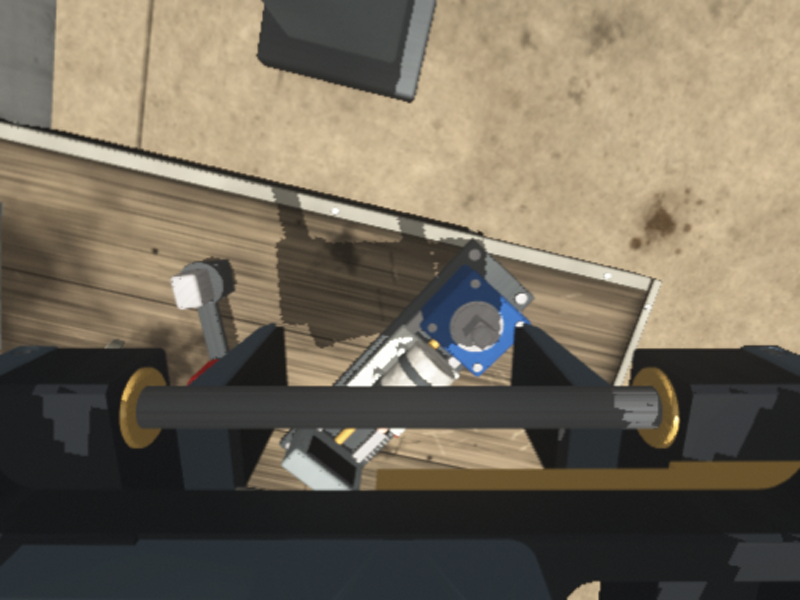

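The wrist view shows the shaft and drive box near (480,325) and the grip block near (187,290). I'll enlarge both.

```bash
python3 -c "
from h import *
p=np.load('pics/w1.npz')['p'][:,:,::-1]
f=lambda u,v,w:cv2.resize(cv2.convertScaleAbs(p[v-w:v+w,u-w:u+w],alpha=1.5,beta=20),(400,400),interpolation=cv2.INTER_CUBIC)
cv2.imwrite('pics/c1.png',np.hstack([f(306,208,25),f(128,192,40)]))
print(proj('w1',(.4386,.2737,.086)),proj('w1',(.4632,.059,.059)))"
```

```text
(np.float64(314.1136502219272), np.float64(213.18315274186472)) (np.float64(125.20515118466483), np.float64(185.14201097553286))
```

View pics/c1.png

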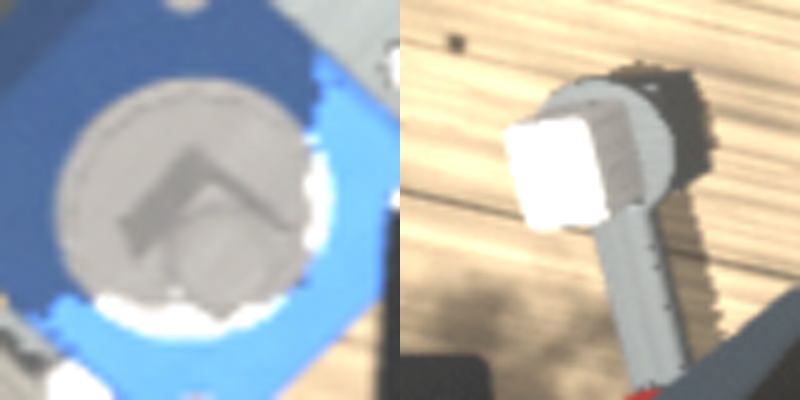

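```bash
python3 -c "
from h import *
snap('wrist','w2');st()
p=np.load('pics/w2.npz')['p'][:,:,::-1]
f=lambda u,v,w:cv2.resize(cv2.convertScaleAbs(p[v-w:v+w,u-w:u+w],alpha=1.5,beta=20),(400,400),interpolation=cv2.INTER_CUBIC)
cv2.imwrite('pics/c2.png',np.hstack([f(306,208,25),f(128,192,40)]))
a=np.load('pics/w1.npz')['p'];print(cv2.phaseCorrelate(a[:220,:,1].astype(np.float64),p[:220,:,1].astype(np.float64)))
g=lambda n,u,v,h:print(n,pix('w1',u,v,h),proj('s0',pix('w1',u,v,h)))
g('nose',281+222/8,183+247/8,.086)
for n,a,b in [('A',190,150),('B',120,218),('C',297,230)]: print(n,pix('w1',281+a/8,183+b/8,.063))
print('blk')
for a,b in [(105,125),(188,115),(208,218),(130,232),(157,172)]: g('',88+a/5,152+b/5,.059)
print(pix('s0',260,246.7,.086),pix('s0',295.5,195,.059))
"
```

```text
{'time': 3.0, 'joints': [0.4195, 0.1478, 1.799, -0.0005, 1.1963, -1.378], 'qd': [-0.0244, -0.0198, 0.0224, -0.0053, 0.0057, 0.001], 'joint_torque': [0.6689, -30.4279, -23.0943, 0.0536, -0.0201, -0.0263], 'tool_pos': [0.4203, 0.1999, 0.2304], 'tcp_rot': [-0.0006, -0.1132, 0.9936, -0.0004], 'ft_force': [-0.4526, 1.1115, 0.2583], 'torque': [0.0673, -0.1451, -0.0261], 'finger_force': 0.0, 'finger_gap': 0.0912}
((1.1251571711362942, 1.4484904083985555), 0.9322545153545586)
nose [0.4407 0.2682 0.086 ] (np.float64(260.35349252046683), np.float64(246.77221409630454))
A [0.4341 0.2659 0.063 ]
B [0.4465 0.2587 0.063 ]
C [0.4423 0.2845 0.063 ]
blk
 [0.4578 0.0397 0.059 ] (np.float64(300.7695192096369), np.float64(193.36586661347215))
 [0.4511 0.058  0.059 ] (np.float64(300.36987642488697), np.float64(198.3608632287867))
 [0.4746 0.0655 0.059 ] (np.float64(288.9307454578195), np.float64(196.99969608661286))
 [0.4822 0.0481 0.059 ] (np.float64(288.98300146156726), np.float64(192.12617591655666))
 [0.4662 0.0526 0.059 ] (np.float64(294.89486261046153), np.float64(195.16966002768))
[0.4413 0.2683 0.086 ] [0.4653 0.0513 0.059 ]
```

View pics/c2.png

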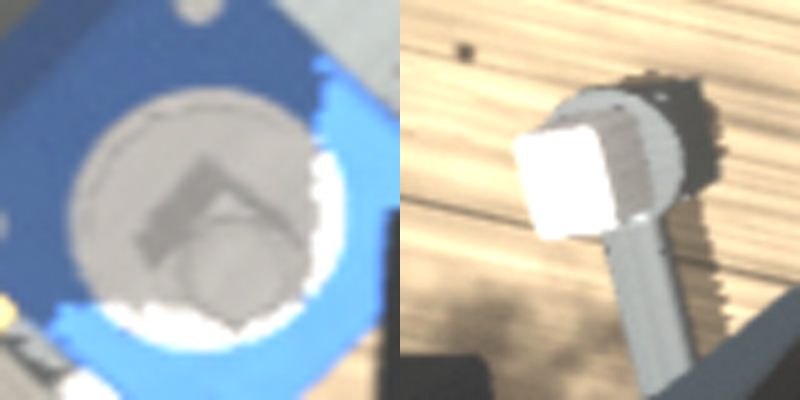

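```bash
python3 -c "
from h import *
P={}
for n,a,b,h in [('A1',222,188,.081),('Op',238,332,.081),('B1',152,264,.081),('nose',238,262,.086),('A',208,155,.063),('B',140,232,.063)]: P[n]=pix('w2',281+a/8,183+b/8,h); print(n,P[n])
an=lambda a,b:print(a,b,np.degrees(np.arctan2(*(P[b]-P[a])[[1,0]])),np.linalg.norm(P[b]-P[a]))
an('A1','Op');an('A1','B1');an('A','B')
print('knob',pix('s0',263.25,184.5,.0765))
plan([(.4657,.0525,.13,197.7),(.4657,.0525,.054,197.7)],None)
plan([(.444,.130,.18,197.7),(.4657,.0525,.13,197.7),(.4657,.0525,.054,197.7)],(.42,.2,.23,193.0))
"
```

```text
A1 [0.4328 0.2649 0.081 ]
Op [0.4526 0.2728 0.081 ]
B1 [0.4456 0.2584 0.081 ]
nose [0.4412 0.2686 0.086 ]
A [0.4331 0.2662 0.063 ]
B [0.4467 0.2597 0.063 ]
A1 Op 21.75150028337138 0.021317832910500045
A1 B1 -26.92202960781033 0.014355835050598746
A B -25.54505604400184 0.015073486657041233
knob [0.5331 0.0734 0.0765]
(0.4657, 0.0525, 0.13, 197.7) travel [-0.112, -1.537, 1.005] turn [-0.001, -0.003, -0.164]
(0.4657, 0.0525, 0.054, 197.7) travel [0.0, -0.0, 0.76] turn [0.0, 0.0, 0.0]
(0.444, 0.13, 0.18, 197.7) travel [-0.076, -0.736, 0.5] turn [-0.0, 0.0, -0.164]
(0.4657, 0.0525, 0.13, 197.7) travel [0.029, -0.804, 0.5] turn [0.0, 0.0, 0.0]
(0.4657, 0.0525, 0.054, 197.7) travel [0.0, -0.0, 0.76] turn [0.0, 0.0, 0.0]
```

Call:
servo_tool(
  deltas=[
    {"travel": [-0.025, -0.25, 0.17], "turn": [0, 0, -0.05]},
    {"travel": [-0.05, -0.5, 0.33], "turn": [0, 0, -0.1]},
    {"travel": [-0.076, -0.736, 0.5], "turn": [0, 0, -0.164]},
  ],
)

```text
time: 3.25
tool_pos: [0.4442, 0.1279, 0.1806]
tcp_rot: [0.0, -0.154, 0.988, -0.0]
ft_force: [0.6, 0.3, 0.7]
finger_gap: 0.0915
finger_force: 0.0
```

Call:
servo_tool(
  deltas=[
    {"travel": [0.01, -0.27, 0.17], "turn": [0, 0, 0]},
    {"travel": [0.02, -0.54, 0.33], "turn": [0, 0, 0]},
    {"travel": [0.029, -0.804, 0.5], "turn": [0, 0, 0]},
    {"travel": [0.029, -0.804, 0.5], "turn": [0, 0, 0]},
    {"travel": [0.029, -0.804, 0.5], "turn": [0, 0, 0]},
  ],
)

```text
time: 3.67
tool_pos: [0.4651, 0.0503, 0.1303]
tcp_rot: [-0.001, -0.151, 0.988, 0.0]
ft_force: [0.2, -0.3, -0.1]
finger_gap: 0.091
finger_force: 0.0
```

```bash
python3 -c "
from h import *
snap('wrist','w3');st()
p=np.load('pics/w3.npz')['p'][:,:,::-1]
u,v=map(int,proj('w3',(.4657,.0525,.059)));print(proj('w3',(.4657,.0525,.059)))
v0=max(0,v-75);cv2.imwrite('pics/c3.png',cv2.resize(p[v0:v0+150,u-100:u+100],(800,600),interpolation=cv2.INTER_CUBIC));print(u-100,v0)"
```

```text
{'time': 3.7167, 'joints': [0.085, 0.2476, 1.9481, 0.0002, 0.9467, -1.7912], 'qd': [0.0294, -0.012, -0.0189, 0.0026, -0.003, -0.0042], 'joint_torque': [-0.7965, -32.533, -18.8299, -0.0974, 0.0866, -0.0064], 'tool_pos': [0.4656, 0.0513, 0.131], 'tcp_rot': [-0.0004, -0.152, 0.9884, 0.0001], 'ft_force': [0.9704, 0.41, 0.8318], 'torque': [0.1597, -0.1547, -0.0181], 'finger_force': 0.0, 'finger_gap': 0.0913}
(np.float64(256.97045871034277), np.float64(206.43877019486334))
156 131
```

View pics/c3.png

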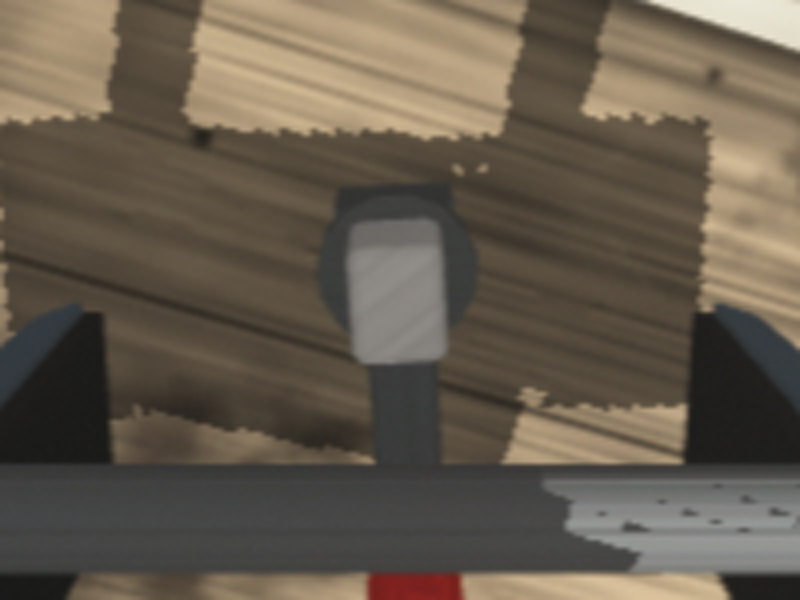

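Call:
servo_tool(
  deltas=[
    {"travel": [0, 0, 0.25], "turn": [0, 0, -0.09]},
    {"travel": [0, 0, 0.5], "turn": [0, 0, -0.09]},
    {"travel": [0, 0, 0.7], "turn": [0, 0, -0.09]},
    {"travel": [0, 0, 0.76], "turn": [0, 0, -0.09]},
    {"travel": [0, 0, 0.76], "turn": [0, 0, -0.09]},
  ],
)

```text
time: 4.13
tool_pos: [0.4652, 0.0527, 0.0545]
tcp_rot: [-0.001, -0.176, 0.984, 0.0]
ft_force: [-0.3, 0.6, -0.1]
finger_gap: 0.0915
finger_force: 0.0
```

Call:
servo_tool(
  deltas=[
    {"travel": [0, 0, 0], "turn": [0, 0, 0]},
    {"travel": [0, 0, 0], "turn": [0, 0, 0]},
    {"travel": [0, 0, 0], "turn": [0, 0, 0]},
    {"travel": [0, 0, 0], "turn": [0, 0, 0]},
    {"travel": [0, 0, 0], "turn": [0, 0, 0]},
  ],
  jaw=1,
  squeeze=35,
)

```text
time: 4.55
tool_pos: [0.4666, 0.0521, 0.0557]
tcp_rot: [0.001, -0.176, 0.984, -0.0]
ft_force: [-0.9, -0.3, -0.6]
finger_gap: 0.0608
finger_force: 0.0
```

Call:
servo_tool(
  deltas=[
    {"travel": [0, 0, 0], "turn": [0, 0, 0]},
    {"travel": [0, 0, 0], "turn": [0, 0, 0]},
    {"travel": [0, 0, 0], "turn": [0, 0, 0]},
    {"travel": [0, 0, 0], "turn": [0, 0, 0]},
    {"travel": [0, 0, 0], "turn": [0, 0, 0]},
  ],
)

```text
time: 4.97
tool_pos: [0.4661, 0.052, 0.0549]
tcp_rot: [-0.0, -0.176, 0.984, -0.0]
ft_force: [-1.0, 1.1, -0.2]
finger_gap: 0.0273
finger_force: 0.0
```

```bash
python3 -c "
from h import *
st();s=ctrl.get_state();p=s['tool_pos'];q=s['tcp_rot'];print(2*np.degrees(np.arctan2(q[2],q[1])))"
```

```text
{'time': 4.9667, 'joints': [0.0867, 0.3508, 2.0416, -0.0001, 0.7493, -1.8372], 'qd': [0.0004, 0.003, -0.0011, -0.0014, -0.0001, 0.0013], 'joint_torque': [-0.0002, -35.5478, -15.8212, -0.0378, 0.066, 0.0002], 'tool_pos': [0.4661, 0.052, 0.0549], 'tcp_rot': [-0.0001, -0.1757, 0.9845, -0.0], 'ft_force': [-0.9808, 1.0666, -0.1631], 'torque': [0.0878, -0.1324, 0.014], 'finger_force': 0.0, 'finger_gap': 0.0273}
200.23447652889064
```

Call:
servo_tool(
  deltas=[
    {"travel": [0, 0, 0], "turn": [0, 0, 0]},
    {"travel": [0, 0, 0], "turn": [0, 0, 0]},
    {"travel": [0, 0, 0], "turn": [0, 0, 0]},
    {"travel": [0, 0, 0], "turn": [0, 0, 0]},
  ],
)

```text
time: 5.3
tool_pos: [0.4662, 0.052, 0.0549]
tcp_rot: [0.0, -0.176, 0.984, -0.0]
ft_force: [0.1, -2.0, -0.3]
finger_gap: 0.0198
finger_force: 35.0
```

Call:
servo_tool(
  deltas=[
    {"travel": [0, 0, -0.1], "turn": [0, 0, 0]},
    {"travel": [0, 0, -0.3], "turn": [0, 0, 0]},
    {"travel": [0, 0, -0.55], "turn": [0, 0, 0]},
    {"travel": [0, 0, -0.8], "turn": [0, 0, 0]},
    {"travel": [0, 0, -1], "turn": [0, 0, 0]},
  ],
)

```text
time: 5.72
tool_pos: [0.4659, 0.0521, 0.156]
tcp_rot: [-0.0, -0.176, 0.984, 0.0]
ft_force: [0.8, -0.0, -2.6]
finger_gap: 0.0199
finger_force: 35.0
```

```bash
python3 -c "
from h import *
st();a=np.array([.4661,.052,.155,200.2]);b=np.array([.4412,.2685,.158,155])
plan([tuple(np.round(a+(b-a)*i/3,4)) for i in (1,2,3)],a)"
```

```text
{'time': 5.7167, 'joints': [0.0869, 0.2198, 1.912, 0.0001, 1.0101, -1.8372], 'qd': [0.0022, -0.2601, -0.3364, 0.0013, 0.595, 0.0004], 'joint_torque': [0.0165, -33.1281, -20.0072, -0.0408, -0.1917, 0.0021], 'tool_pos': [0.4659, 0.0521, 0.156], 'tcp_rot': [-0.0001, -0.1757, 0.9844, 0.0001], 'ft_force': [0.8281, -0.0054, -2.6267], 'torque': [0.1198, -0.1138, -0.0124], 'finger_force': 34.9603, 'finger_gap': 0.0199}
(np.float64(0.4578), np.float64(0.1242), np.float64(0.156), np.float64(185.1333)) travel [-0.171, 0.706, -0.01] turn [-0.0, -0.0, 0.526]
(np.float64(0.4495), np.float64(0.1963), np.float64(0.157), np.float64(170.0667)) travel [0.018, 0.726, -0.01] turn [-0.0, -0.0, 0.526]
(np.float64(0.4412), np.float64(0.2685), np.float64(0.158), np.float64(155.0)) travel [0.206, 0.697, -0.01] turn [0.0, -0.0, 0.526]
```

Call:
servo_tool(
  deltas=[
    {"travel": [-0.03, 0.12, 0], "turn": [0, 0, 0.09]},
    {"travel": [-0.075, 0.3, 0], "turn": [0, 0, 0.22]},
    {"travel": [-0.125, 0.51, 0], "turn": [0, 0, 0.38]},
    {"travel": [-0.171, 0.706, -0.02], "turn": [0, 0, 0.526]},
  ],
)

```text
time: 6.05
tool_pos: [0.4566, 0.1248, 0.1562]
tcp_rot: [-0.001, -0.043, 0.999, -0.0]
ft_force: [0.5, -0.3, -3.3]
finger_gap: 0.0199
finger_force: 35.0
```

Call:
servo_tool(
  deltas=[
    {"travel": [0, 0.24, 0], "turn": [0, 0, 0.175]},
    {"travel": [0.01, 0.48, 0], "turn": [0, 0, 0.35]},
    {"travel": [0.018, 0.726, -0.02], "turn": [0, 0, 0.526]},
  ],
)

```text
time: 6.3
tool_pos: [0.4482, 0.197, 0.158]
tcp_rot: [-0.001, 0.089, 0.996, -0.001]
ft_force: [0.8, -0.2, -3.7]
finger_gap: 0.02
finger_force: 35.0
```

Call:
servo_tool(
  deltas=[
    {"travel": [0.06, 0.22, 0], "turn": [0, 0, 0.175]},
    {"travel": [0.12, 0.42, 0], "turn": [0, 0, 0.33]},
    {"travel": [0.18, 0.6, 0], "turn": [0, 0, 0.46]},
    {"travel": [0.206, 0.697, 0], "turn": [0, 0, 0.526]},
    {"travel": [0.206, 0.697, 0], "turn": [0, 0, 0.526]},
  ],
)

```text
time: 6.72
tool_pos: [0.4404, 0.2703, 0.1582]
tcp_rot: [-0.001, 0.215, 0.977, -0.0]
ft_force: [0.1, 1.1, -3.6]
finger_gap: 0.0197
finger_force: 35.0
```

Call:
servo_tool(
  deltas=[
    {"travel": [0, 0, 0], "turn": [0, 0, 0]},
    {"travel": [0, 0, 0], "turn": [0, 0, 0]},
    {"travel": [0, 0, 0], "turn": [0, 0, 0]},
    {"travel": [0, 0, 0], "turn": [0, 0, 0]},
  ],
)

```text
time: 7.05
tool_pos: [0.4411, 0.2677, 0.1588]
tcp_rot: [-0.0, 0.217, 0.976, -0.0]
ft_force: [0.2, 1.1, -2.8]
finger_gap: 0.0197
finger_force: 35.0
```

```bash
python3 -c "
from h import *
snap('wrist','w4');snap('scene','s4');st()
p=np.load('pics/w4.npz')['p'][:,:,::-1]
u,v=map(int,proj('w4',(.441,.2685,.155)));v0=v-60
c=cv2.resize(p[v0:v0+150,u-50:u+50],(400,600),interpolation=cv2.INTER_CUBIC);print(u-50,v0,proj('w4',(.441,.2685,.155)))
q=np.load('pics/s4.npz')['p'][:,:,::-1];u,v=map(int,proj('s4',(.441,.2685,.1)));print(u,v)
d=cv2.resize(q[v-75:v+75,u-50:u+50],(400,600),interpolation=cv2.INTER_CUBIC)
cv2.imwrite('pics/c4.png',np.hstack([c,d]))"
```

```text
{'time': 7.15, 'joints': [0.5236, 0.287, 1.8071, -0.0002, 1.0475, -0.6106], 'qd': [0.0035, 0.0009, -0.0025, 0.0026, -0.001, 0.0021], 'joint_torque': [0.0171, -38.5599, -21.8186, 0.0192, 0.0657, -0.0028], 'tool_pos': [0.4413, 0.268, 0.159], 'tcp_rot': [0.0, 0.2165, 0.9763, -0.0001], 'ft_force': [-0.1496, -0.1215, -3.3781], 'torque': [0.1312, -0.1472, 0.0156], 'finger_force': 34.9605, 'finger_gap': 0.0194}
203 178 (np.float64(253.67804309888237), np.float64(238.79349503896603))
260 240
```

View pics/c4.png

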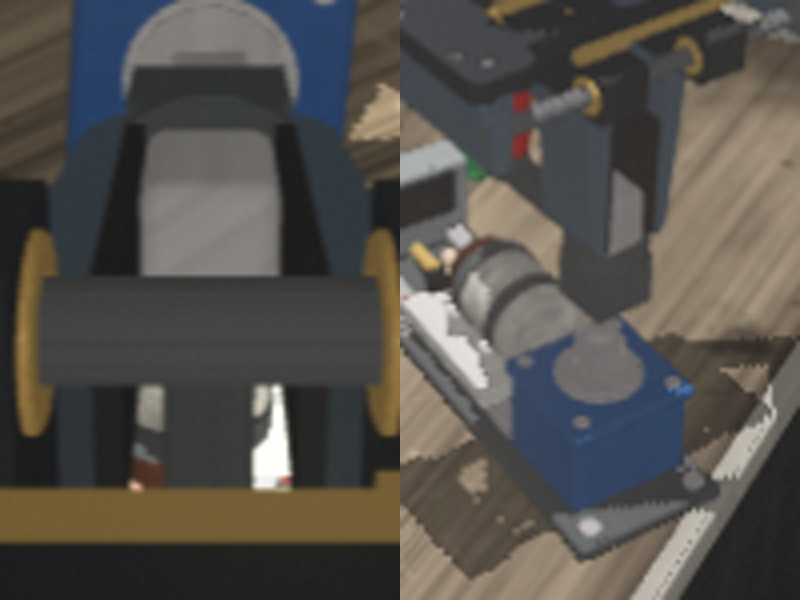

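The hub hangs above the shaft and lines up with it in both views, and the square's bottom edge is parallel to the hub front. I'll lower it step by step.

Call:
servo_tool(
  deltas=[
    {"travel": [0, 0, 0.07], "turn": [0, 0, 0]},
    {"travel": [0, 0, 0.13], "turn": [0, 0, 0]},
    {"travel": [0, 0, 0.17], "turn": [0, 0, 0]},
    {"travel": [0, 0, 0.21], "turn": [0, 0, 0]},
  ],
)

```text
time: 7.48
tool_pos: [0.4413, 0.2683, 0.1373]
tcp_rot: [0.0, 0.216, 0.976, -0.0]
ft_force: [1.0, -0.2, -2.3]
finger_gap: 0.0201
finger_force: 35.0
```

Call:
servo_tool(
  deltas=[
    {"travel": [0, 0, 0.02], "turn": [0, 0, 0]},
    {"travel": [0, 0, 0.04], "turn": [0, 0, 0]},
    {"travel": [0, 0, 0.06], "turn": [0, 0, 0]},
    {"travel": [0, 0, 0.06], "turn": [0, 0, 0]},
  ],
)

```text
time: 7.82
tool_pos: [0.4418, 0.2686, 0.1318]
tcp_rot: [0.001, 0.216, 0.976, 0.0]
ft_force: [3.2, -1.2, -4.2]
finger_gap: 0.0198
finger_force: 35.0
```

Call:
servo_tool(
  deltas=[
    {"travel": [0, 0, 0.02], "turn": [0, 0, 0]},
    {"travel": [0, 0, 0.04], "turn": [0, 0, 0]},
    {"travel": [0, 0, 0.06], "turn": [0, 0, 0]},
    {"travel": [0, 0, 0.08], "turn": [0, 0, 0]},
  ],
)

```text
time: 8.15
tool_pos: [0.4418, 0.2686, 0.1241]
tcp_rot: [0.001, 0.216, 0.976, 0.0]
ft_force: [3.8, -3.1, -2.0]
finger_gap: 0.0198
finger_force: 35.0
```

```bash
python3 -c "
from h import *
st()"
```

```text
{'time': 8.15, 'joints': [0.5245, 0.3238, 1.854, -0.0009, 0.9621, -0.6103], 'qd': [0.0002, 0.0266, 0.0315, 0.0005, -0.0585, 0.0005], 'joint_torque': [1.9972, -38.1934, -18.1923, 1.2167, 1.1096, 0.0291], 'tool_pos': [0.4418, 0.2686, 0.1241], 'tcp_rot': [0.0009, 0.216, 0.9764, 0.0003], 'ft_force': [3.8499, -3.0875, -2.027], 'torque': [-0.3715, -1.0739, 0.0589], 'finger_force': 34.9644, 'finger_gap': 0.0198}
```

Call:
servo_tool(
  deltas=[
    {"travel": [-0.006, 0.0, 0.02], "turn": [0, 0, 0]},
    {"travel": [-0.006, 0, 0.04], "turn": [0, 0, 0]},
    {"travel": [-0.006, 0, 0.06], "turn": [0, 0, 0]},
    {"travel": [-0.006, 0, 0.07], "turn": [0, 0, 0]},
    {"travel": [-0.006, 0, 0.07], "turn": [0, 0, 0]},
  ],
)

```text
time: 8.57
tool_pos: [0.4418, 0.2683, 0.1178]
tcp_rot: [0.0, 0.216, 0.976, 0.0]
ft_force: [2.0, -2.7, 4.8]
finger_gap: 0.0195
finger_force: 35.0
```

```bash
python3 -c "
from h import *
st()"
```

```text
{'time': 8.5667, 'joints': [0.5237, 0.3312, 1.8618, -0.0003, 0.9481, -0.6112], 'qd': [-0.0016, -0.0011, 0.0011, -0.0008, -0.0022, 0.0001], 'joint_torque': [1.7648, -35.2416, -17.3581, 1.0625, 0.344, 0.0229], 'tool_pos': [0.4418, 0.2683, 0.1178], 'tcp_rot': [0.0003, 0.2161, 0.9764, 0.0001], 'ft_force': [2.0038, -2.6962, 4.8176], 'torque': [-0.483, -0.7055, 0.0238], 'finger_force': 34.973, 'finger_gap': 0.0195}
```

Call:
servo_tool(
  deltas=[
    {"travel": [0, 0, 0.01], "turn": [0, 0, 0]},
    {"travel": [0, 0, 0.02], "turn": [0, 0, 0]},
    {"travel": [0, 0, 0.02], "turn": [0, 0, 0]},
  ],
)

```text
time: 8.82
tool_pos: [0.4419, 0.2684, 0.1176]
tcp_rot: [0.001, 0.216, 0.976, 0.0]
ft_force: [-0.5, -3.6, 18.4]
finger_gap: 0.0196
finger_force: 35.0
```

Call:
servo_tool(
  deltas=[
    {"travel": [0, 0, -0.02], "turn": [0, 0, 0]},
    {"travel": [0, 0, -0.02], "turn": [0, 0, 0]},
    {"travel": [0, 0, -0.02], "turn": [0, 0, 0]},
    {"travel": [0, 0, -0.02], "turn": [0, 0, 0]},
  ],
  jaw=-0.2,
)

```text
time: 9.15
tool_pos: [0.4408, 0.2683, 0.1164]
tcp_rot: [-0.001, 0.216, 0.976, -0.0]
ft_force: [-0.0, -0.4, -0.2]
finger_gap: 0.044
finger_force: 0.0
```

Call:
servo_tool(
  deltas=[
    {"travel": [0, 0, 0], "turn": [0, 0, 0]},
    {"travel": [0, 0, 0], "turn": [0, 0, 0]},
    {"travel": [0, 0, 0], "turn": [0, 0, 0]},
    {"travel": [0, 0, 0], "turn": [0, 0, 0]},
  ],
)

```text
time: 9.48
tool_pos: [0.4416, 0.2683, 0.1167]
tcp_rot: [-0.0, 0.216, 0.976, -0.0]
ft_force: [-0.1, 0.2, -0.5]
finger_gap: 0.0549
finger_force: 0.0
```

```bash
python3 -c "
from h import *
st();s=ctrl.get_state();q=s['tcp_rot'];print(2*np.degrees(np.arctan2(q[2],q[1])))"
```

```text
{'time': 9.4833, 'joints': [0.5237, 0.3325, 1.8629, 0.0, 0.9467, -0.6112], 'qd': [-0.0011, -0.0012, -0.0019, 0.0001, 0.0, -0.0], 'joint_torque': [0.0145, -37.9625, -19.2486, 0.0369, 0.0791, 0.0], 'tool_pos': [0.4416, 0.2683, 0.1167], 'tcp_rot': [-0.0002, 0.2162, 0.9763, -0.0002], 'ft_force': [-0.136, 0.2218, -0.533], 'torque': [0.0463, -0.1521, -0.0512], 'finger_force': 0.0, 'finger_gap': 0.0549}
155.02715970435366
```

Call:
servo_tool(
  deltas=[
    {"travel": [0, 0, -0.12], "turn": [0, 0, 0]},
    {"travel": [0, 0, -0.35], "turn": [0, 0, 0]},
    {"travel": [0, 0, -0.6], "turn": [0, 0, 0]},
  ],
)

```text
time: 9.73
tool_pos: [0.4408, 0.2678, 0.1765]
tcp_rot: [-0.001, 0.216, 0.976, -0.001]
ft_force: [0.1, 1.1, 0.3]
finger_gap: 0.0549
finger_force: 0.0
```

Call:
servo_tool(
  deltas=[
    {"travel": [-0.15, 0, 0], "turn": [0, 0, 0]},
    {"travel": [-0.35, 0, 0], "turn": [0, 0, 0]},
    {"travel": [-0.6, 0, 0], "turn": [0, 0, 0]},
    {"travel": [-0.72, 0, 0], "turn": [0, 0, 0]},
    {"travel": [-0.72, 0, 0], "turn": [0, 0, 0]},
  ],
)

```text
time: 10.15
tool_pos: [0.509, 0.2369, 0.1762]
tcp_rot: [0.0, 0.217, 0.976, -0.0]
ft_force: [-0.2, 0.9, 0.1]
finger_gap: 0.0548
finger_force: 0.0
```

```bash
python3 -c "
from h import *
snap('wrist','w5');snap('scene','s5');st()
c=[]
for f in('w5','s5'):
    p=np.load('pics/%s.npz'%f)['p'];u,v=map(int,proj(f,(.507,.238,.13)));print(f,u,v,proj(f,(.507,.238,.1395)),proj(f,(.507,.238,.0985)))
    v=min(v,309)
    h=cv2.cvtColor(p,cv2.COLOR_RGB2HSV);m=((h[...,0]<8)|(h[...,0]>172))&(h[...,1]>150)&(h[...,2]>50)
    y,x=np.nonzero(m);k=(abs(x-u)<50)&(abs(y-v)<60);print('red',k.sum(),x[k].min(),x[k].max(),y[k].min(),y[k].max()) if k.any() else 0
    c.append(cv2.resize(p[v-75:v+75,u-50:u+50,::-1],(400,600),interpolation=cv2.INTER_CUBIC))
cv2.imwrite('pics/c5.png',np.hstack(c))"
```

```text
{'time': 10.25, 'joints': [0.418, 0.3366, 1.6844, 0.0006, 1.1228, -0.7161], 'qd': [0.02, -0.0124, 0.0167, 0.001, 0.001, -0.0009], 'joint_torque': [-0.6536, -40.3148, -22.1905, -0.0253, 0.0074, -0.0098], 'tool_pos': [0.5064, 0.2377, 0.1761], 'tcp_rot': [-0.001, 0.2168, 0.9762, -0.0004], 'ft_force': [0.4631, -0.6815, -1.0284], 'torque': [0.1003, -0.1471, -0.0133], 'finger_force': 0.0, 'finger_gap': 0.0544}
w5 253 212 (np.float64(253.21450404706337), np.float64(217.17460394630027)) (np.float64(253.47299164118513), np.float64(200.67909966929258))
red 777 240 269 190 228
s5 235 206 (np.float64(235.8163108960826), np.float64(201.94811369773467)) (np.float64(235.8126322801523), np.float64(220.34848259485543))
red 194 231 241 201 222
```

View pics/c5.png

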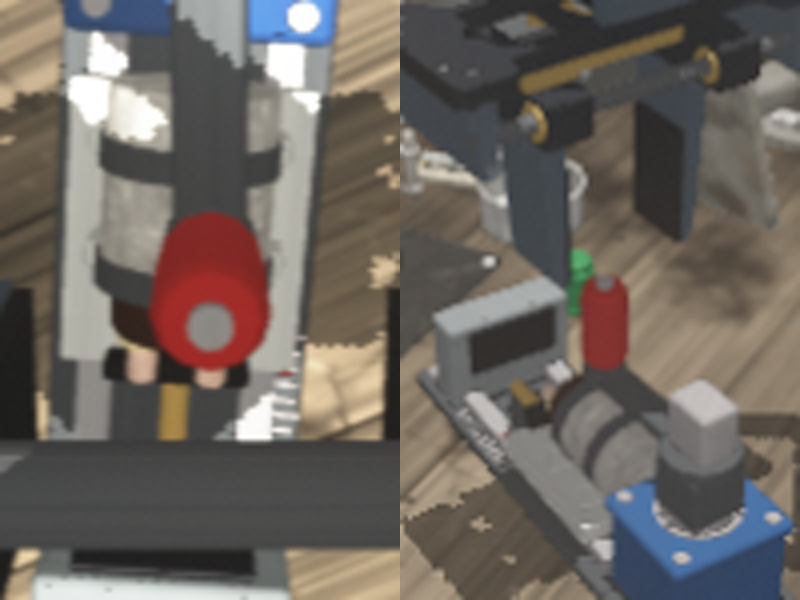

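Call:
servo_tool(
  deltas=[
    {"travel": [0, 0.01, 0.2], "turn": [0, 0, 0]},
    {"travel": [0, 0.01, 0.4], "turn": [0, 0, 0]},
    {"travel": [0, 0.01, 0.55], "turn": [0, 0, 0]},
    {"travel": [0, 0.01, 0.55], "turn": [0, 0, 0]},
  ],
)

```text
time: 10.58
tool_pos: [0.504, 0.2383, 0.1188]
tcp_rot: [-0.003, 0.216, 0.976, -0.002]
ft_force: [-0.1, -0.7, 0.5]
finger_gap: 0.0544
finger_force: 0.0
```

Call:
servo_tool(
  deltas=[
    {"travel": [0, 0, 0], "turn": [0, 0, 0]},
    {"travel": [0, 0, 0], "turn": [0, 0, 0]},
    {"travel": [0, 0, 0], "turn": [0, 0, 0]},
    {"travel": [0, 0, 0], "turn": [0, 0, 0]},
    {"travel": [0, 0, 0], "turn": [0, 0, 0]},
  ],
  jaw=1,
  squeeze=25,
)

```text
time: 11.0
tool_pos: [0.5077, 0.239, 0.1228]
tcp_rot: [0.001, 0.216, 0.976, 0.0]
ft_force: [0.6, -1.0, -0.4]
finger_gap: 0.0243
finger_force: 0.1
```

Call:
servo_tool(
  deltas=[
    {"travel": [0, 0, 0], "turn": [0, 0, 0]},
    {"travel": [0, 0, 0], "turn": [0, 0, 0]},
    {"travel": [0, 0, 0], "turn": [0, 0, 0]},
  ],
)

```text
time: 11.25
tool_pos: [0.5079, 0.2389, 0.1224]
tcp_rot: [0.001, 0.216, 0.976, 0.0]
ft_force: [0.4, -0.9, 1.2]
finger_gap: 0.0211
finger_force: 25.0
```

```bash
python3 -c "
from h import *
st();print(pix('w5',255.5,218,.1395))"
```

```text
{'time': 11.25, 'joints': [0.4193, 0.3879, 1.7554, -0.0003, 0.997, -0.7154], 'qd': [0.0017, 0.0018, 0.0003, -0.0009, -0.0015, 0.0017], 'joint_torque': [0.4363, -40.8178, -19.1682, 0.2014, 0.2307, 0.0022], 'tool_pos': [0.5079, 0.2389, 0.1224], 'tcp_rot': [0.0006, 0.2162, 0.9763, 0.0003], 'ft_force': [0.3554, -0.8589, 1.193], 'torque': [0.0452, -0.2356, -0.0039], 'finger_force': 25.0003, 'finger_gap': 0.0211}
[0.5082 0.2392 0.1395]
```

Call:
servo_tool(
  deltas=[
    {"travel": [0.035, -0.232, 0], "turn": [0, 0, 0]},
    {"travel": [0.138, -0.433, 0], "turn": [0, 0, 0]},
    {"travel": [0.297, -0.592, 0], "turn": [0, 0, 0]},
    {"travel": [0.497, -0.695, 0], "turn": [0, 0, 0]},
    {"travel": [0.72, -0.73, 0], "turn": [0, 0, 0]},
  ],
)

```text
time: 11.67
tool_pos: [0.4115, 0.2018, 0.1225]
tcp_rot: [0.001, 0.217, 0.976, 0.0]
ft_force: [3.5, 3.8, -1.1]
finger_gap: 0.0216
finger_force: 25.0
```

Call:
servo_tool(
  deltas=[
    {"travel": [0.222, 0.035, 0], "turn": [0, 0, 0]},
    {"travel": [0.423, 0.138, 0], "turn": [0, 0, 0]},
    {"travel": [0.582, 0.297, 0], "turn": [0, 0, 0]},
    {"travel": [0.685, 0.497, 0], "turn": [0, 0, 0]},
    {"travel": [0.72, 0.72, 0], "turn": [0, 0, 0]},
  ],
)

```text
time: 12.08
tool_pos: [0.3765, 0.2986, 0.1222]
tcp_rot: [0.002, 0.215, 0.977, -0.001]
ft_force: [9.7, -8.2, -5.0]
finger_gap: 0.0214
finger_force: 25.0
```

```bash
python3 -c "
from h import *
st()"
```

```text
{'time': 12.0833, 'joints': [0.6488, 0.2748, 1.9355, -0.0043, 0.9303, -0.4861], 'qd': [0.3284, 0.3355, -0.4898, -0.0707, 0.1297, 0.335], 'joint_torque': [3.1426, -37.9587, -17.4958, 2.6585, 0.6397, -0.2109], 'tool_pos': [0.3765, 0.2986, 0.1222], 'tcp_rot': [0.0016, 0.215, 0.9766, -0.0007], 'ft_force': [9.7261, -8.2422, -5.0496], 'torque': [-1.3585, -2.0191, -0.0378], 'finger_force': 24.997, 'finger_gap': 0.0214}
```

Call:
servo_tool(
  deltas=[
    {"travel": [-0.045, 0.222, 0.015], "turn": [0, 0, 0]},
    {"travel": [-0.153, 0.423, 0.015], "turn": [0, 0, 0]},
    {"travel": [-0.312, 0.582, 0.015], "turn": [0, 0, 0]},
    {"travel": [-0.512, 0.685, 0.015], "turn": [0, 0, 0]},
    {"travel": [-0.735, 0.72, 0.015], "turn": [0, 0, 0]},
  ],
)

```text
time: 12.5
tool_pos: [0.4734, 0.3335, 0.1211]
tcp_rot: [-0.001, 0.215, 0.977, -0.001]
ft_force: [-3.3, -3.9, 6.0]
finger_gap: 0.0214
finger_force: 25.1
```

Call:
servo_tool(
  deltas=[
    {"travel": [-0.222, -0.035, 0], "turn": [0, 0, 0]},
    {"travel": [-0.423, -0.138, 0], "turn": [0, 0, 0]},
    {"travel": [-0.582, -0.297, 0], "turn": [0, 0, 0]},
    {"travel": [-0.685, -0.497, 0], "turn": [0, 0, 0]},
    {"travel": [-0.72, -0.72, 0], "turn": [0, 0, 0]},
  ],
)

```text
time: 12.92
tool_pos: [0.5095, 0.2376, 0.1212]
tcp_rot: [0.0, 0.217, 0.976, 0.002]
ft_force: [-3.0, 4.9, 4.1]
finger_gap: 0.0212
finger_force: 25.0
```

```bash
cat > car.py <<'E'
from h import *
import sys
# block & knob height check and carriage: depth-based profile along the bed at nose height from the scene view
f=sys.argv[1];snap('scene',f);st()
z=np.load('pics/%s.npz'%f);d=z['d'];o=[]
c=np.array([.4414,.2684]);e=np.array([np.cos(np.radians(-29)),np.sin(np.radians(-29))])
pts=[]
for v in range(190,300):
    for u in range(185,300):
        p=pix(f,u,v);r=p[:2]-c;x=r@e;y=r@np.array([-e[1],e[0]])
        if abs(y)<.016 and p[2]<.075: pts.append((x,p[2]))
P=np.array(pts)
for a in np.arange(.05,.215,.005):
    m=(P[:,0]>=a)&(P[:,0]<a+.005);print('%.3f:%.3f'%(a,P[m,1].max() if m.any() else -1),end=' ')
E
python3 car.py s6
```

```text
{'time': 12.9667, 'joints': [0.4112, 0.3868, 1.7615, -0.0016, 0.9959, -0.7212], 'qd': [0.0297, 0.0148, -0.0362, -0.0251, -0.0017, 0.0668], 'joint_torque': [5.2624, -34.7357, -21.673, 1.5182, -0.751, -0.0993], 'tool_pos': [0.5071, 0.2332, 0.121], 'tcp_rot': [-0.0006, 0.217, 0.9762, -0.0013], 'ft_force': [-0.747, -5.1571, 6.3428], 'torque': [-0.2532, -0.0502, 0.08], 'finger_force': 25.0, 'finger_gap': 0.0214}
0.050:-1.000 0.055:0.010 0.060:0.073 0.065:0.071 0.070:0.072 0.075:0.072 0.080:0.072 0.085:0.071 0.090:0.070 0.095:0.071 0.100:0.072 0.105:0.073 0.110:0.070 0.115:0.068 0.120:0.068 0.125:-1.000 0.130:0.054 0.135:0.055 0.140:0.050 0.145:0.040 0.150:-1.000 0.155:-1.000 0.160:0.010 0.165:0.059 0.170:0.060 0.175:0.062 0.180:0.061 0.185:0.062 0.190:0.061 0.195:0.060 0.200:-1.000 0.205:-1.000 0.210:-1.000
```

Call:
servo_tool(
  deltas=[
    {"travel": [0.035, -0.222, 0], "turn": [0, 0, 0]},
    {"travel": [0.138, -0.423, 0], "turn": [0, 0, 0]},
    {"travel": [0.297, -0.582, 0], "turn": [0, 0, 0]},
    {"travel": [0.497, -0.685, 0], "turn": [0, 0, 0]},
    {"travel": [0.72, -0.72, 0], "turn": [0, 0, 0]},
  ],
)

```text
time: 13.38
tool_pos: [0.4131, 0.2007, 0.1217]
tcp_rot: [0.002, 0.217, 0.976, -0.0]
ft_force: [1.1, -0.4, 5.1]
finger_gap: 0.0217
finger_force: 25.1
```

Call:
servo_tool(
  deltas=[
    {"travel": [0.222, 0.035, 0], "turn": [0, 0, 0]},
    {"travel": [0.423, 0.138, 0], "turn": [0, 0, 0]},
    {"travel": [0.582, 0.297, 0], "turn": [0, 0, 0]},
    {"travel": [0.685, 0.497, 0], "turn": [0, 0, 0]},
    {"travel": [0.72, 0.72, 0], "turn": [0, 0, 0]},
  ],
)

```text
time: 13.8
tool_pos: [0.376, 0.2982, 0.1212]
tcp_rot: [-0.0, 0.216, 0.976, -0.001]
ft_force: [3.1, -4.9, 1.5]
finger_gap: 0.0212
finger_force: 25.0
```

Call:
servo_tool(
  deltas=[
    {"travel": [-0.035, 0.222, 0], "turn": [0, 0, 0]},
    {"travel": [-0.138, 0.423, 0], "turn": [0, 0, 0]},
    {"travel": [-0.297, 0.582, 0], "turn": [0, 0, 0]},
    {"travel": [-0.497, 0.685, 0], "turn": [0, 0, 0]},
    {"travel": [-0.72, 0.72, 0], "turn": [0, 0, 0]},
  ],
)

```text
time: 14.22
tool_pos: [0.4733, 0.3335, 0.121]
tcp_rot: [-0.001, 0.215, 0.977, -0.001]
ft_force: [-3.1, -3.5, 6.7]
finger_gap: 0.0218
finger_force: 25.1
```

Call:
servo_tool(
  deltas=[
    {"travel": [-0.222, -0.035, 0], "turn": [0, 0, 0]},
    {"travel": [-0.423, -0.138, 0], "turn": [0, 0, 0]},
    {"travel": [-0.582, -0.297, 0], "turn": [0, 0, 0]},
    {"travel": [-0.685, -0.497, 0], "turn": [0, 0, 0]},
  ],
)

```text
time: 14.55
tool_pos: [0.5155, 0.2594, 0.1209]
tcp_rot: [-0.0, 0.217, 0.976, 0.001]
ft_force: [-3.3, 3.2, 3.5]
finger_gap: 0.0215
finger_force: 25.0
```

```bash
python3 car.py s7
```

```text
{'time': 14.6, 'joints': [0.4409, 0.4095, 1.724, -0.0022, 1.0104, -0.6914], 'qd': [0.0342, 0.0053, -0.0194, -0.0116, -0.015, 0.0792], 'joint_torque': [5.5487, -37.8839, -20.8492, 1.3527, -0.3921, -0.1131], 'tool_pos': [0.5146, 0.2549, 0.1207], 'tcp_rot': [-0.0003, 0.2169, 0.9762, -0.0014], 'ft_force': [0.6838, -4.9328, 6.2103], 'torque': [-0.1896, -0.0339, 0.006], 'finger_force': 25.0017, 'finger_gap': 0.0213}
0.050:0.009 0.055:0.010 0.060:0.009 0.065:0.020 0.070:0.019 0.075:0.046 0.080:0.071 0.085:0.072 0.090:0.074 0.095:0.072 0.100:0.071 0.105:-1.000 0.110:-1.000 0.115:0.028 0.120:0.030 0.125:-1.000 0.130:-1.000 0.135:-1.000 0.140:-1.000 0.145:0.029 0.150:0.049 0.155:0.042 0.160:0.042 0.165:0.050 0.170:0.059 0.175:0.060 0.180:0.062 0.185:0.061 0.190:0.061 0.195:0.059 0.200:-1.000 0.205:-1.000 0.210:-1.000
```

```bash
python3 -c "
from h import *
p=np.load('pics/s7.npz')['p'];cv2.imwrite('pics/c7.png',cv2.resize(p[185:265,185:265,::-1],(600,600),interpolation=cv2.INTER_CUBIC))
c=np.array([.4414,.2684])
for x in (.15,.16,.17):
  for y in (-.02,0,.02):
    a=np.radians(-29);q=c+[x*np.cos(a)-y*np.sin(a),x*np.sin(a)+y*np.cos(a)];u,v=proj('s7',(*q,.021));print(x,y,round((u-185)*7.5),round((v-185)*7.5))"
```

```text
0.15 -0.02 313 313
0.15 0 251 336
0.15 0.02 186 360
0.16 -0.02 295 294
0.16 0 233 317
0.16 0.02 169 340
0.17 -0.02 278 275
0.17 0 215 298
0.17 0.02 152 321
```

View pics/c7.png

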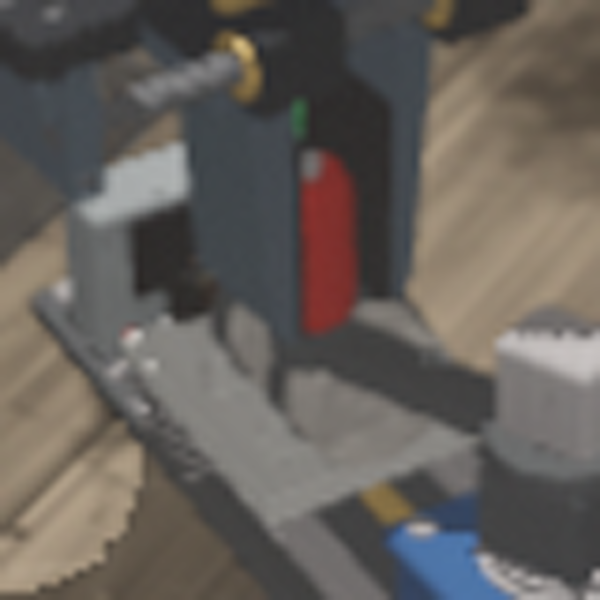

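The plate's front edge at about (150,340) is a few mm short of the end block, so I'll go on in small steps and watch the force.

Call:
servo_tool(
  deltas=[
    {"travel": [-0.012, -0.055, 0], "turn": [0, 0, 0]},
    {"travel": [-0.026, -0.109, 0], "turn": [0, 0, 0]},
    {"travel": [-0.026, -0.109, 0], "turn": [0, 0, 0]},
  ],
)

```text
time: 14.85
tool_pos: [0.5128, 0.2478, 0.1211]
tcp_rot: [0.001, 0.216, 0.976, 0.0]
ft_force: [1.9, -0.1, 4.8]
finger_gap: 0.0217
finger_force: 25.0
```

Call:
servo_tool(
  deltas=[
    {"travel": [-0.004, -0.056, 0], "turn": [0, 0, 0]},
    {"travel": [-0.009, -0.113, 0], "turn": [0, 0, 0]},
    {"travel": [-0.009, -0.113, 0], "turn": [0, 0, 0]},
  ],
)

```text
time: 15.1
tool_pos: [0.509, 0.2372, 0.1211]
tcp_rot: [0.001, 0.216, 0.976, 0.0]
ft_force: [2.0, -0.8, 5.3]
finger_gap: 0.0216
finger_force: 25.0
```

Call:
servo_tool(
  deltas=[
    {"travel": [0.004, -0.056, 0], "turn": [0, 0, 0]},
    {"travel": [0.009, -0.113, 0], "turn": [0, 0, 0]},
    {"travel": [0.009, -0.113, 0], "turn": [0, 0, 0]},
  ],
)

```text
time: 15.35
tool_pos: [0.5034, 0.2272, 0.1212]
tcp_rot: [0.001, 0.216, 0.976, 0.0]
ft_force: [2.7, -1.6, 5.3]
finger_gap: 0.0214
finger_force: 25.0
```

Call:
servo_tool(
  deltas=[
    {"travel": [0.012, -0.055, 0], "turn": [0, 0, 0]},
    {"travel": [0.026, -0.109, 0], "turn": [0, 0, 0]},
    {"travel": [0.026, -0.109, 0], "turn": [0, 0, 0]},
  ],
)

```text
time: 15.6
tool_pos: [0.4965, 0.2184, 0.1213]
tcp_rot: [0.002, 0.216, 0.976, 0.0]
ft_force: [1.7, -1.9, 6.6]
finger_gap: 0.0213
finger_force: 25.0
```

Call:
servo_tool(
  deltas=[
    {"travel": [0.021, -0.053, 0], "turn": [0, 0, 0]},
    {"travel": [0.043, -0.105, 0], "turn": [0, 0, 0]},
    {"travel": [0.043, -0.105, 0], "turn": [0, 0, 0]},
  ],
)

```text
time: 15.85
tool_pos: [0.4881, 0.2105, 0.1213]
tcp_rot: [0.002, 0.215, 0.977, -0.0]
ft_force: [2.5, -2.6, 7.8]
finger_gap: 0.0213
finger_force: 25.0
```

Call:
servo_tool(
  deltas=[
    {"travel": [0.03, -0.049, 0], "turn": [0, 0, 0]},
    {"travel": [0.06, -0.096, 0], "turn": [0, 0, 0]},
    {"travel": [0.06, -0.096, 0], "turn": [0, 0, 0]},
  ],
)

```text
time: 16.1
tool_pos: [0.4786, 0.2042, 0.1214]
tcp_rot: [0.002, 0.215, 0.977, -0.0]
ft_force: [2.6, -3.8, 8.5]
finger_gap: 0.0216
finger_force: 25.0
```

Call:
servo_tool(
  deltas=[
    {"travel": [0.036, -0.044, 0], "turn": [0, 0, 0]},
    {"travel": [0.073, -0.086, 0], "turn": [0, 0, 0]},
    {"travel": [0.073, -0.086, 0], "turn": [0, 0, 0]},
  ],
)

```text
time: 16.35
tool_pos: [0.4682, 0.1993, 0.1214]
tcp_rot: [0.002, 0.215, 0.977, -0.001]
ft_force: [2.4, -5.3, 7.8]
finger_gap: 0.0213
finger_force: 25.0
```

Call:
servo_tool(
  deltas=[
    {"travel": [0.043, -0.038, 0], "turn": [0, 0, 0]},
    {"travel": [0.086, -0.073, 0], "turn": [0, 0, 0]},
    {"travel": [0.086, -0.073, 0], "turn": [0, 0, 0]},
  ],
)

```text
time: 16.6
tool_pos: [0.4571, 0.1961, 0.1214]
tcp_rot: [0.001, 0.215, 0.977, -0.001]
ft_force: [0.8, -4.9, 9.3]
finger_gap: 0.0216
finger_force: 25.0
```

Call:
servo_tool(
  deltas=[
    {"travel": [0.048, -0.031, 0], "turn": [0, 0, 0]},
    {"travel": [0.096, -0.06, 0], "turn": [0, 0, 0]},
    {"travel": [0.096, -0.06, 0], "turn": [0, 0, 0]},
  ],
)

```text
time: 16.85
tool_pos: [0.4454, 0.1947, 0.1213]
tcp_rot: [0.001, 0.215, 0.977, -0.001]
ft_force: [1.5, -5.4, 9.1]
finger_gap: 0.0214
finger_force: 25.0
```

Call:
servo_tool(
  deltas=[
    {"travel": [0.053, -0.022, 0], "turn": [0, 0, 0]},
    {"travel": [0.105, -0.043, 0], "turn": [0, 0, 0]},
    {"travel": [0.105, -0.043, 0], "turn": [0, 0, 0]},
  ],
)

```text
time: 17.1
tool_pos: [0.4336, 0.1952, 0.1212]
tcp_rot: [0.001, 0.215, 0.977, -0.001]
ft_force: [-0.7, -5.6, 10.9]
finger_gap: 0.0213
finger_force: 25.1
```

Call:
servo_tool(
  deltas=[
    {"travel": [0.055, -0.013, 0], "turn": [0, 0, 0]},
    {"travel": [0.109, -0.026, 0], "turn": [0, 0, 0]},
    {"travel": [0.109, -0.026, 0], "turn": [0, 0, 0]},
  ],
)

```text
time: 17.35
tool_pos: [0.4223, 0.1975, 0.1212]
tcp_rot: [0.0, 0.215, 0.977, -0.001]
ft_force: [-0.8, -6.0, 12.5]
finger_gap: 0.0213
finger_force: 25.1
```

Call:
servo_tool(
  deltas=[
    {"travel": [0.056, -0.004, -0.005], "turn": [0, 0, 0]},
    {"travel": [0.113, -0.009, -0.005], "turn": [0, 0, 0]},
    {"travel": [0.113, -0.009, -0.005], "turn": [0, 0, 0]},
  ],
)

```text
time: 17.6
tool_pos: [0.4113, 0.2017, 0.1214]
tcp_rot: [-0.0, 0.215, 0.977, -0.001]
ft_force: [-1.8, -3.7, 10.2]
finger_gap: 0.0211
finger_force: 25.1
```

Call:
servo_tool(
  deltas=[
    {"travel": [0.056, 0.004, 0], "turn": [0, 0, 0]},
    {"travel": [0.113, 0.009, 0], "turn": [0, 0, 0]},
    {"travel": [0.113, 0.009, 0], "turn": [0, 0, 0]},
  ],
)

```text
time: 17.85
tool_pos: [0.4013, 0.2075, 0.1213]
tcp_rot: [-0.0, 0.215, 0.977, -0.001]
ft_force: [-3.0, -4.0, 9.3]
finger_gap: 0.0216
finger_force: 25.1
```

Call:
servo_tool(
  deltas=[
    {"travel": [0.055, 0.013, 0], "turn": [0, 0, 0]},
    {"travel": [0.109, 0.026, 0], "turn": [0, 0, 0]},
    {"travel": [0.109, 0.026, 0], "turn": [0, 0, 0]},
  ],
)

```text
time: 18.1
tool_pos: [0.3938, 0.2134, 0.1214]
tcp_rot: [0.001, 0.214, 0.977, -0.002]
ft_force: [1.5, -8.3, 8.3]
finger_gap: 0.0213
finger_force: 25.0
```

Call:
servo_tool(
  deltas=[
    {"travel": [0.026, 0.01, 0], "turn": [0, 0, 0]},
    {"travel": [0.053, 0.021, 0], "turn": [0, 0, 0]},
    {"travel": [0.053, 0.021, 0], "turn": [0, 0, 0]},
  ],
)

```text
time: 18.35
tool_pos: [0.3908, 0.216, 0.1213]
tcp_rot: [0.002, 0.213, 0.977, -0.004]
ft_force: [4.4, -14.0, 9.6]
finger_gap: 0.021
finger_force: 25.0
```

```bash
python3 -c "
from h import *
st()"
```

```text
{'time': 18.35, 'joints': [0.4853, 0.2283, 2.0063, -0.0107, 0.9083, -0.6486], 'qd': [-0.004, -0.0006, -0.0008, 0.008, 0.004, -0.0075], 'joint_torque': [6.4521, -27.6493, -17.0613, 3.6832, -0.519, 0.0476], 'tool_pos': [0.3908, 0.216, 0.1213], 'tcp_rot': [0.0022, 0.2135, 0.9769, -0.0037], 'ft_force': [4.395, -14.034, 9.5612], 'torque': [-2.3293, -1.1828, 0.0166], 'finger_force': 25.0061, 'finger_gap': 0.021}
```

Call:
servo_tool(
  deltas=[
    {"travel": [0.025, 0.011, 0], "turn": [0, 0, 0]},
    {"travel": [0.05, 0.024, 0], "turn": [0, 0, 0]},
    {"travel": [0.05, 0.024, 0], "turn": [0, 0, 0]},
  ],
)

```text
time: 18.6
tool_pos: [0.3875, 0.2191, 0.1212]
tcp_rot: [0.003, 0.213, 0.977, -0.005]
ft_force: [6.3, -16.6, 8.7]
finger_gap: 0.0214
finger_force: 25.0
```

```bash
python3 car.py s8
python3 - <<'E'
from h import *
z=np.load('pics/s8.npz')['p']
cv2.imwrite('pics/c8.png',cv2.resize(z[165:285,185:305,::-1],(600,600),interpolation=cv2.INTER_CUBIC))
E
```

```text
{'time': 18.65, 'joints': [0.4963, 0.2271, 2.0085, -0.0133, 0.9087, -0.6366], 'qd': [-0.0028, -0.0, 0.0009, 0.0038, 0.0014, -0.0023], 'joint_torque': [8.0726, -27.5059, -17.4106, 4.6854, -0.8167, 0.0111], 'tool_pos': [0.3875, 0.2191, 0.1212], 'tcp_rot': [0.0024, 0.2132, 0.977, -0.0048], 'ft_force': [6.6371, -16.8141, 8.0743], 'torque': [-3.0784, -1.3754, 0.0386], 'finger_force': 25.003, 'finger_gap': 0.0213}
0.050:-1.000 0.055:0.010 0.060:0.010 0.065:0.020 0.070:0.021 0.075:0.019 0.080:0.021 0.085:0.072 0.090:0.072 0.095:0.073 0.100:0.073 0.105:0.072 0.110:0.072 0.115:0.072 0.120:0.072 0.125:0.073 0.130:0.073 0.135:0.072 0.140:0.070 0.145:0.070 0.150:0.066 0.155:0.052 0.160:0.053 0.165:0.057 0.170:0.061 0.175:0.062 0.180:0.061 0.185:0.061 0.190:0.061 0.195:0.059 0.200:-1.000 0.205:-1.000 0.210:-1.000
```

View pics/c8.png

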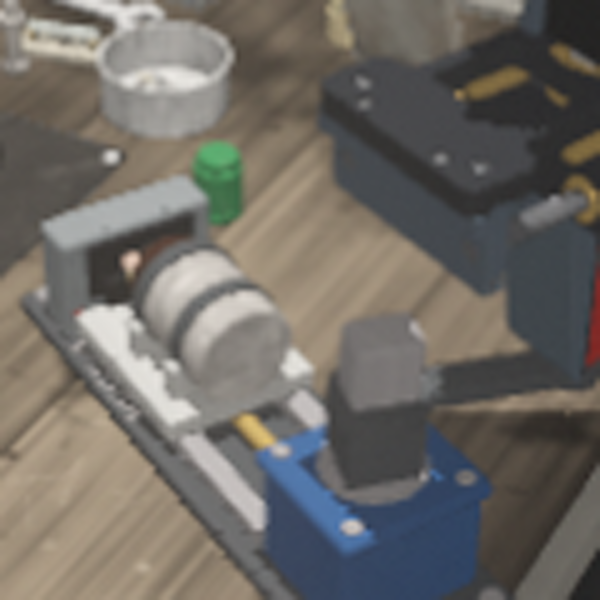

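The carriage front appears to be at the end block, but the hand still creeps forward. I'll grip harder and press on to tell a hard stop from slip.

Call:
servo_tool(
  deltas=[
    {"travel": [0, 0, 0], "turn": [0, 0, 0]},
    {"travel": [0.025, 0.013, 0], "turn": [0, 0, 0]},
    {"travel": [0.05, 0.029, 0], "turn": [0, 0, 0]},
    {"travel": [0.05, 0.029, 0], "turn": [0, 0, 0]},
  ],
  squeeze=50,
)

```text
time: 18.98
tool_pos: [0.3848, 0.2222, 0.1212]
tcp_rot: [0.004, 0.212, 0.977, -0.007]
ft_force: [9.5, -22.3, 9.9]
finger_gap: 0.0208
finger_force: 50.0
```

```bash
python3 -c "
from h import *
snap('scene','s9');st()
a,b=[np.load('pics/%s.npz'%f)['p'] for f in('s8','s9')]
g=lambda p,r:cv2.cvtColor(p,cv2.COLOR_RGB2GRAY)[r[0]:r[1],r[2]:r[3]].astype(float)
for n,r in (('solenoid',(212,248,205,246)),('block',(225,262,250,272)),('arm',(230,250,272,302)),('bed',(240,285,190,235))):
  print(n,cv2.phaseCorrelate(g(a,r),g(b,r)))
"
```

```text
{'time': 19.0333, 'joints': [0.5081, 0.2263, 2.0096, -0.0181, 0.9091, -0.6237], 'qd': [-0.003, -0.002, 0.0007, 0.005, 0.0014, -0.0011], 'joint_torque': [10.8754, -27.1841, -17.5719, 6.4581, -1.0646, 0.0059], 'tool_pos': [0.3848, 0.2222, 0.1212], 'tcp_rot': [0.0034, 0.2123, 0.9772, -0.0065], 'ft_force': [8.3699, -22.7042, 10.1041], 'torque': [-4.3533, -1.9618, 0.0156], 'finger_force': 50.0172, 'finger_gap': 0.0209}
solenoid ((0.4634226075792718, -0.0008168861944604089), 1.005044142019221)
block ((0.12356637505776114, -0.10868229486665015), 0.9341900167208361)
arm ((0.17374007577575235, 0.7587456847596119), 0.8943569683665092)
bed ((0.5272472356950253, 0.5384632866870369), 1.0041208913507962)
```

Force rises steadily to 24 N (about 1.7 N·m) over a few degrees, so this is the stop. I'll ease the load, let go and lift clear.

Call:
servo_tool(
  deltas=[
    {"travel": [-0.02, -0.012, 0], "turn": [0, 0, 0]},
    {"travel": [-0.045, -0.025, -0.005], "turn": [0, 0, 0]},
    {"travel": [-0.065, -0.033, -0.008], "turn": [0, 0, 0]},
    {"travel": [-0.065, -0.033, -0.008], "turn": [0, 0, 0]},
  ],
  squeeze=25,
)

```text
time: 19.37
tool_pos: [0.3866, 0.2198, 0.1213]
tcp_rot: [-0.001, 0.215, 0.977, -0.003]
ft_force: [-0.2, -8.7, 5.2]
finger_gap: 0.0211
finger_force: 25.0
```

```bash
python3 -c "
from h import *
st()"
```

```text
{'time': 19.3667, 'joints': [0.4941, 0.2275, 2.0076, -0.0052, 0.9116, -0.64], 'qd': [0.0069, 0.0011, 0.0029, -0.009, -0.0011, 0.0059], 'joint_torque': [3.1943, -29.2051, -18.804, 1.8982, -0.93, -0.0314], 'tool_pos': [0.3866, 0.2198, 0.1213], 'tcp_rot': [-0.0006, 0.2151, 0.9766, -0.0032], 'ft_force': [-0.2176, -8.6582, 5.243], 'torque': [-1.2704, -0.2615, 0.0349], 'finger_force': 25.0004, 'finger_gap': 0.0211}
```

Call:
servo_tool(
  deltas=[
    {"travel": [0, 0, 0], "turn": [0, 0, 0]},
    {"travel": [0, 0, 0], "turn": [0, 0, 0]},
    {"travel": [0, 0, 0], "turn": [0, 0, 0]},
    {"travel": [0, 0, 0], "turn": [0, 0, 0]},
    {"travel": [0, 0, 0], "turn": [0, 0, 0]},
  ],
  jaw=-0.2,
)

```text
time: 19.78
tool_pos: [0.3875, 0.2226, 0.1215]
tcp_rot: [-0.0, 0.216, 0.976, -0.0]
ft_force: [0.7, -0.0, 0.7]
finger_gap: 0.0514
finger_force: 0.0
```

Call:
servo_tool(
  deltas=[
    {"travel": [0, 0, 0], "turn": [0, 0, 0]},
    {"travel": [0, 0, -0.05], "turn": [0, 0, 0]},
    {"travel": [0, 0, -0.2], "turn": [0, 0, 0]},
    {"travel": [0, 0, -0.4], "turn": [0, 0, 0]},
    {"travel": [0, 0, -0.6], "turn": [0, 0, 0]},
  ],
)

```text
time: 20.2
tool_pos: [0.3875, 0.2224, 0.1824]
tcp_rot: [-0.0, 0.216, 0.976, -0.0]
ft_force: [-0.0, -0.0, 1.0]
finger_gap: 0.0543
finger_force: 0.0
```

Call:
servo_tool(
  deltas=[
    {"travel": [0.1, -0.2, -0.2], "turn": [0, 0, 0]},
    {"travel": [0.2, -0.5, -0.4], "turn": [0, 0, 0]},
    {"travel": [0.2, -0.8, -0.5], "turn": [0, 0, 0]},
    {"travel": [0.2, -0.8, -0.5], "turn": [0, 0, 0]},
    {"travel": [0.2, -0.8, -0.5], "turn": [0, 0, 0]},
  ],
)

```text
time: 20.62
tool_pos: [0.3358, 0.158, 0.2328]
tcp_rot: [0.001, 0.217, 0.976, 0.001]
ft_force: [0.2, -0.2, -0.2]
finger_gap: 0.0549
finger_force: 0.0
```

```bash
python3 car.py s10
python3 - <<'E'
from h import *
print()
for n,(u,v) in {'cap':(229,196),'blk':None or (0,0)}.items(): pass
z=np.load('pics/s10.npz');p=z['p'];h=cv2.cvtColor(p,cv2.COLOR_RGB2HSV)
m=((h[...,0]<8)|(h[...,0]>172))&(h[...,1]>150)&(h[...,2]>50)
y,x=np.nonzero(m);k=(x>200)&(x<330)&(y>150)&(y<290);print('red',k.sum(),x[k].min(),x[k].max(),y[k].min(),y[k].max())
T=lambda u,v:pix('s10',u,v)
a=[]
for u in range(235,285):
  for v in range(205,260):
    q=T(u,v)
    if np.hypot(*(q[:2]-[.4415,.2684]))<.012 and q[2]>.09: a.append(q[2])
print('block top z',np.median(sorted(a)[-15:]) if a else None)
k=[]
for v,u in zip(y[k],x[k]): k.append(T(u,v))
k=np.array(k);t=k[k[:,2]>np.percentile(k[:,2],70)];print('knob top',t.mean(0),k[:,2].max())
E
```

```text
{'time': 20.6667, 'joints': [0.4094, -0.0095, 1.9685, 0.0003, 1.1806, -0.7247], 'qd': [0.012, 0.0335, -0.0056, 0.0001, -0.003, 0.0007], 'joint_torque': [-0.3104, -23.108, -22.2945, 0.0001, 0.1563, -0.0087], 'tool_pos': [0.3361, 0.1585, 0.2323], 'tcp_rot': [0.0007, 0.2167, 0.9762, 0.0007], 'ft_force': [1.0867, -0.1669, 0.5892], 'torque': [0.0441, -0.1773, -0.053], 'finger_force': 0.0, 'finger_gap': 0.0547}
0.050:0.010 0.055:0.010 0.060:0.010 0.065:0.019 0.070:0.019 0.075:0.020 0.080:0.021 0.085:0.072 0.090:0.072 0.095:0.072 0.100:0.073 0.105:0.073 0.110:0.072 0.115:0.071 0.120:0.071 0.125:0.073 0.130:0.073 0.135:0.073 0.140:0.071 0.145:0.068 0.150:0.067 0.155:0.052 0.160:0.052 0.165:0.055 0.170:0.061 0.175:0.061 0.180:0.062 0.185:0.062 0.190:0.061 0.195:0.060 0.200:-1.000 0.205:-1.000 0.210:-1.000 
red 211 292 303 211 232
block top z 0.1245Traceback (most recent call last):
  File "<stdin>", line 16, in <module>
IndexError: too many indices for array: array is 1-dimensional, but 2 were indexed
```

```bash
python3 -c "
from h import *
p=np.load('pics/s10.npz')['p']
for v in range(207,216): print(v,p[v,290:306,0].tolist())
for v in (210.5,211.5,212.5):
  k=pix('s10',297.5,v,.1395);print(k,np.degrees(np.arctan2(k[1]-.2684,k[0]-.4415)),np.hypot(k[1]-.2684,k[0]-.4415))
s=pix('s5',235.9,202.3,.1395);print(s)
for a in (-127,-131,-135,-139): print(a,proj('s10',(.4415+.072*np.cos(np.radians(a)),.2684+.072*np.sin(np.radians(a)),.1395)))
"
```

```text
207 [155, 147, 145, 147, 149, 152, 153, 154, 151, 151, 159, 164, 163, 157, 150, 144]
208 [148, 145, 146, 148, 151, 152, 152, 145, 148, 158, 163, 163, 158, 151, 146, 144]
209 [144, 145, 147, 149, 146, 144, 139, 128, 128, 138, 143, 149, 149, 145, 144, 144]
210 [145, 145, 146, 142, 135, 130, 123, 114, 112, 114, 117, 128, 135, 141, 144, 145]
211 [147, 147, 142, 129, 125, 126, 116, 114, 114, 115, 117, 123, 127, 134, 143, 148]
212 [148, 147, 134, 123, 123, 125, 120, 117, 118, 117, 119, 124, 125, 128, 145, 153]
213 [148, 147, 132, 121, 125, 128, 125, 123, 123, 123, 123, 125, 127, 128, 136, 150]
214 [148, 144, 127, 121, 126, 130, 131, 129, 129, 126, 128, 131, 130, 128, 131, 148]
215 [145, 139, 125, 121, 126, 129, 133, 135, 135, 135, 134, 134, 132, 128, 135, 145]
[0.4014 0.2074 0.1395] -123.32000114788568 0.07300006849311859
[0.4002 0.2101 0.1395] -125.31394012213782 0.07144634350335924
[0.3991 0.2128 0.1395] -127.328778516738 0.06992224252696708
[0.5063 0.2389 0.1395]
-127 (np.float64(298.4189059846842), np.float64(212.0826647742424))
-131 (np.float64(299.7939836543326), np.float64(213.69644297860998))
-135 (np.float64(300.9988123076703), np.float64(215.36740932075688))
-139 (np.float64(302.02535706049633), np.float64(217.08899053921976))
```

Run:
```python
from h import *
for f in('s5','s10'):
  a=[];b=[]
  for u in range(235,285):
    for v in range(205,262):
      q=pix(f,u,v);r=np.hypot(*(q[:2]-[.4415,.2684]))
      if r<.009 and q[2]>.11: a.append(q[2])
      if .016<r<.030 and .05<q[2]<.07: b.append(q[2])
  print(f,np.median(a),len(a),np.median(b))
for n,P in dict(cap=(229,196),tin=(217,175)).items():
  a,b=[np.load('pics/%s.npz'%f)['p'][P[1]-12:P[1]+14,P[0]-12:P[0]+12].astype(float) for f in('s0','s10')];print(n,abs(a-b).mean())
snap('side','d10');a,b=[np.load('pics/%s.npz'%f)['p'][235:275,305:340].astype(float) for f in('d0','d10')];print('bush',abs(a-b).mean())
```

```text
s5 0.1236 53 0.0609
s10 0.1234 66 0.0608
cap 7.3664529914529915
tin 7.916132478632479
bush 4.085
```

```bash
python3 -c "
from h import *
print(ctrl.sign_off())"
```

```text
the job is handed in; nothing more can be done
None
```

I handed the job in at about 21 s. The crank is fully down on the shaft and was wound clockwise about 2.3 turns by the knob until it came to a hard stop with the carriage at the grey end block. The hand is clear, and the cap, tin and bush were not touched.

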